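Turn the packed round tray to its mark under the cover

TASK

In the round turning tray the small box of staples stands on end, too tall to pass under the fixed cover. Tip it over so that it lies flat in its own compartment, below the rim, and only then turn the tray anticlockwise until the pointer on its rim stands exactly opposite the metal marker post behind the tray, which brings the staples under the cover. Keep the other contents in their compartments and leave the mug, ink bottle, glue stick and stapler beside the tray where they are.

Things in the scene. Friction and masses are not known exactly. Their poses are not given: they have to be found in the camera images.
- tray_axis (a point): Centre of the underside of the round wooden turning tray, on its upright axis, 14 mm above the table; its frame turns with the tray: z up, +x to the pointer, +y to the staples compartment. Tray: 240 mm diameter, 36 mm high (rim top 50 mm above the table), floor 8 mm thick, so 28 mm deep. It stands on a fixed round base plate, 310 mm diameter, 10 mm thick.
- rim_pocket (a point): Centre of the mouth, at rim height, of the staples compartment (tray +y). Four such compartments lie 77 mm from the axis at the tray's +x, +y, -x, -y, each 44 mm radially by 80 mm tangentially inside, 28 mm deep; walls 4 mm thick, as high as the rim. A square compartment, 102 mm inside, lies in the middle.
- tray (a joint): Angle of the tray, rad, 0 where it starts, growing anticlockwise seen from above; stops at -0.3 and 2.6. The pointer starts 1.1 to 2.0 rad clockwise of the marker. The bearing is stiff (0.15 N m, some 1.5 N at the peg): the tray stays where it is left.
- pointer_tip (a point): Outer tip of the tray's pointer: an upright dark steel fin 6 mm wide and 20 mm high standing 7 mm out of the outside of the rim; this point is 127 mm from the axis and 32 mm above the table.
- marker_tip (a point): Inner face of the marker: a dark steel post 8 mm wide, top 46 mm above the table, fixed on the base plate just outside the rim on the side away from the robot. This point is 130 mm from the tray axis, 30 mm above the table; the pointer passes it with 3 mm to spare.
- peg (a point): Centre of the round top (16 mm ball) of the upright metal peg for turning the tray, 84 mm above the table; the peg is 12 mm thick, stands 100 mm from the axis, 45 degrees clockwise of the pointer, and rises 42 mm above the rim (to 92 mm above the table). It starts on the side of the tray near the robot.
- staples_center (a point): Centre of the red and yellow card box of staples, 36 x 52 x 18 mm, some 60 g. It starts on its small end (top 74 mm above the table, 24 mm above the rim) near the clockwise (tray +x) end of its compartment, thin side along the tray's x. Pushed near its top towards the free space (anticlockwise, tray -x) it topples and lies flat, upper face 10 mm below the rim.
- staples_box: The same box; origin at the centre of its large underside, z through its 18 mm thickness (level while it stands on end, upright when it lies flat), y along its 52 mm length.
- stand: Fixed base plate with the cover; origin on the table under the tray's axis. The cover is a wooden board, 130 mm (along x) by 90 mm (y), 5 mm thick, underside 57 mm above the table (7 mm above the rim), centred 95 mm from the axis in the stand's +y (left), on two 10 mm posts at x = -55 and +55, y = 132 mm. What protrudes from the tray strikes it.
- eraser: White eraser in a blue sleeve, 22 x 55 x 12 mm, lying loose in the tray's +x compartment. Origin: centre of its underside.
- bulldog_clip_a: Black bulldog clip, 32 x 48 x 13 mm, loose in the tray's -x compartment, which starts under the cover. Origin: underside.
- bulldog_clip_b: Smaller ochre bulldog clip, 24 x 36 x 10 mm, loose in the tray's -y compartment. Origin: underside.
- tape_kraft: Brown roll of paper tape, 68 x 73 x 24 mm, lying loose in the middle compartment. Origin: underside.
- mug_tea: White dotted mug, 82 x 114 x 91 mm, a bystander to the right of the tray. Origin: underside.
- ink_bottle: Ink bottle with black cap, 46 x 46 x 57 mm, a bystander to the right of the tray. Origin: underside.
- glue_stick: Upright glue stick, 26 mm thick, 95 mm high, a bystander to the right of the tray. Origin: underside.
- stapler: Stapler, 34 x 146 x 46 mm, a bystander at the right front. Origin: underside.

How it is judged:
On the way, in this order (a step that is already met when the one before it is completed fails the run):
1. the staples box lies flat in its compartment while the tray has not yet been turned to the cover ((angle between staples_box's own z axis and vertical below 0.15 rad or angle between staples_box's own z axis and vertical above 2.99 rad) and x of staples_center in the frame of tray_axis between -0.028 and 0.028 m and y of staples_center in the frame of tray_axis between 0.06 and 0.094 m and z of staples_center in the frame of tray_axis between 0.012 and 0.022 m and linear speed of staples_box below 0.03 m/s and value of joint tray below 0.5 rad), for 0.2 s.
2. the tray's pointer stands opposite the marker (horizontal distance between pointer_tip and marker_tip below 0.007 m), for 0.2 s.
At the end, for the whole second after the job is handed in: The pointer tip is within 7 mm (level) of the marker tip, the tray is at rest, the staples box lies flat (within 0.15 rad) on the floor of its compartment, wholly below the rim, and the eraser, both clips and the tape roll are still down in their compartments (horizontal distance between pointer_tip and marker_tip below 0.007 m and (angle between staples_box's own z axis and vertical below 0.15 rad or angle between staples_box's own z axis and vertical above 2.99 rad) and x of staples_center in the frame of tray_axis between -0.028 and 0.028 m and y of staples_center in the frame of tray_axis between 0.06 and 0.094 m and z of staples_center in the frame of tray_axis between 0.012 and 0.022 m and linear speed of staples_box below 0.03 m/s and velocity of joint tray between -0.03 and 0.03 rad/s and x of eraser in the frame of tray_axis between 0.042 and 0.112 m and y of eraser in the frame of tray_axis between -0.035 and 0.035 m and z of eraser in the frame of tray_axis between 0 and 0.02 m and x of bulldog_clip_a in the frame of tray_axis between -0.112 and -0.042 m and y of bulldog_clip_a in the frame of tray_axis between -0.035 and 0.035 m and z of bulldog_clip_a in the frame of tray_axis between 0 and 0.02 m and x of bulldog_clip_b in the frame of tray_axis between -0.035 and 0.035 m and y of bulldog_clip_b in the frame of tray_axis between -0.112 and -0.042 m and z of bulldog_clip_b in the frame of tray_axis between 0 and 0.02 m and x of tape_kraft in the frame of tray_axis between -0.03 and 0.03 m and y of tape_kraft in the frame of tray_axis between -0.03 and 0.03 m and z of tape_kraft in the frame of tray_axis between 0 and 0.02 m); the robot touches nothing.
It fails at once if the mug, ink bottle, glue stick or stapler is shifted by more than 30 mm (distance of any of mug_tea, ink_bottle, glue_stick, stapler from where it was at the start of the episode above 0.03 m).
It also fails if it takes over 58 s, if anything falls off the work surface, if the arm or the gripper's body presses on something with over 40 N, if the wrist force passes 120 N, or if a joint passes its speed limit or range.

ROBOT

A 6-joint arm with a two-finger parallel gripper is mounted at the origin on the work surface; the furniture and walls round the work are solid. World frame = base frame: x ahead of the robot, y to its left, z up, the work surface at z = 0. Lengths are in m, angles in rad, forces in N, time in s.
With the tool pointing down it reaches from about 0.375 to 0.9 m from the base axis. Payload 3.1 kg.
Tool frame: the origin (TCP) lies midway between the tips of the shut fingers; the grasp point (between the pads) lies 19 mm behind it (manip.grasp_offset is the distance from the TCP to the grasp point, in m); z points along the fingers, y is the line along which they close (so a half turn about z gives the same grasp; the last joint's range is limited). The gripper opens to 85 mm and grips with 20 to 120 N. Pads are 22 mm wide; open, the fingers measure 114 mm over their backs; the gripper's body (76 mm by 85 mm) begins 54 mm behind the grasp point. The pads swing forward as they close: fully open they stand 13 mm farther back than shut.
Start: joints at [-0.178, 0.527, 1.433, -0, 1.181, -0.178], TCP at [0.625, 0, 0.231] pointing down, gripper open.
Joint ranges: [-3.08, 3.08], [-0.75, 2.2], [0.22, 2.44], [-1.43, 4.57], [0, 2.65], [-2.85, 2.85]. Speed limits (rad/s): [2.79, 2.79, 3.14, 3.14, 3.14, 3.14].

INTERFACE

Orientations are given as a unit quaternion [x, y, z, w].
In Python, from station import sensors, cams, order, manip gives the robot as it stands.
- The arm moves only by the tool move_arm, never from a script. Its argument "targets" is a list of rows, each an object of numbers: "dx", "dy", "dz": the shift along the world's x, y, z normalised to -1 to 1, where 1 is 25 mm; "rx", "ry", "rz": the turn, a rotation vector about the world's x, y, z normalised to -1 to 1, where 1 is 30 degrees. A call has exactly 10 rows; each row shifts and turns the commanded pose from where the row before left it; what a row does not reach is not made up. A row lasts 1/8 s, in which the tool goes at most 62.5 mm and 10.7 degrees, less where a joint would pass 70% of its speed; a pose out of reach is approached as far as the arm can. A call with a number of a shift or a turn outside -1 to 1 is refused whole. A call with a gripper value outside its range is refused whole. "claw" is the opening in per cent of the stroke, from 0 (shut) to 100 (fully open), set as the call begins (left out, the last holds). The fingers move at their own pace and stop on an object; "newtons" is the grip in N (left out, the last holds). Time passes only in rows, so rows that do not move let the fingers close, or fill a call up. It gives the time, the measured TCP pose, the force, the opening and the grip force at its end, in the units of the state.
- sensors.sense(): the state, without advancing time (a new reading comes with each control period).
- cams.snapshot(name): name is "scene" or "side" or "wrist"; returns the picture (420x560x3 uint8, red, green, blue); there is no depth.
- cams.camera_model(name): a dict with "fx", "fy", "cx", "cy" (pixels), "extrinsics" (4x4, takes a point from world to camera coordinates). Camera axes: x right, y down, z forward; pixel columns grow to the right and rows downward; lengths in m; the calibration is good to about 2 mm. A picture is of the moment at which its call begins: read the wrist's pose just before it. camera_model takes no time and is no camera call; for the wrist camera it gives the pose at the moment of the call.
- order.sign_off(): hands the job in; it is judged then, once.
The state is a dict: "t": time; "q": joint angles; "qd": joint speeds; "tau": joint torques, N m; "tcp_pos": TCP position; "tool_rot": TCP orientation; "force": force on the tool from outside, world axes, zero at the start; "ft_torque": the same for the moment, N m; "finger_gap": opening from 0.0 (shut) to 1.0 (fully open); "gripper_force": force on a finger pad.
Only numpy, scipy, OpenCV 4.12 (cv2) and the standard library are available. Lean on these libraries where they do the work, as an engineer would, in place of code of your own. Each camera call takes 0.05 s, during which the arm holds its last target. There are 200 camera calls.

## Working session

There is one attempt and no reset: what is moved stays moved. The work goes in short steps, Python scripts to look and compute and a tool call to move; the robot and the scene stay as the last step left them, time stands still between calls to the robot, and variables do not carry over. Pictures are saved under pics/ and viewed, at most 10 in all, crops included, and the job is handed in when it is done.

Besides the shell and the picture viewer there is one more tool, called after "Emit:" by a JSON object that holds its "name" and its "arguments", one argument or row to a line. move_arm: Moves the arm, as the interface text tells. Scaled input: -1 to 1 covers 25 mm each way for a shift and 30 degrees each way for a turn. Its arguments: {"type":"object","properties":{"targets":{"type":"array"},"claw":{"type":"number"},"newtons":{"type":"number"}},"required":["targets"]}

```bash
mkdir -p pics; cat > h.py <<'E'
import numpy as np, cv2
from station import sensors, cams, order, manip
def snap(n,f):
    m=cams.camera_model(n); im=cams.snapshot(n); cv2.imwrite('pics/'+f,im[:,:,::-1]); return m,im
def proj(m,p):
    E=np.array(m['extrinsics']); c=E[:3,:3]@np.array(p)+E[:3,3]
    return [m['fx']*c[0]/c[2]+m['cx'], m['fy']*c[1]/c[2]+m['cy']]
def ray(m,u,v):
    E=np.array(m['extrinsics']); R=E[:3,:3]; o=-R.T@E[:3,3]
    d=R.T@np.array([(u-m['cx'])/m['fx'],(v-m['cy'])/m['fy'],1]); return o,d/np.linalg.norm(d)
def atz(m,u,v,z):
    o,d=ray(m,u,v); return o+d*(z-o[2])/d[2]
def tri(*rs):
    A=np.zeros((3,3));b=np.zeros(3)
    for o,d in rs:
        P=np.eye(3)-np.outer(d,d);A+=P;b+=P@o
    x=np.linalg.solve(A,b); return x,[np.linalg.norm((np.eye(3)-np.outer(d,d))@(x-o)) for o,d in rs]
E
python3 - <<'E'
from h import *
ims=[]
for n in ['scene','side','wrist']:
    m,im=snap(n,n+'0.png'); E=np.array(m['extrinsics']); print(n,m['fx'],m['cx'],m['cy'],np.round(-E[:3,:3].T@E[:3,3],3),np.round(E[2,:3],2))
print(sensors.sense())
E
```

```text
scene 379.24615365001245 286.6454793448726 212.8546457504713 [ 0.168 -0.75   0.521] [ 0.44  0.73 -0.51]
side 418.3945234338906 275.30709669342156 214.12966090540596 [ 0.536 -0.768  0.622] [ 0.    0.77 -0.64]
wrist 345.65000344770004 276.0118571444066 205.58841412837063 [0.624 0.069 0.373] [-0.   -0.27 -0.96]
{'t': 0.15, 'q': array([-1.78463801e-01,  5.28264794e-01,  1.43363613e+00, -9.73405408e-06,
        1.18141527e+00, -1.78485498e-01]), 'qd': array([ 0.00010182, -0.00295645, -0.00484869, -0.00110245,  0.00190045,
        0.00075894]), 'tau': array([ 1.17890530e-03, -4.42742836e+01, -1.78276026e+01, -2.15643640e-04,
        5.61750654e-03, -9.84718270e-06]), 'tcp_pos': array([6.24432039e-01, 1.51822941e-04, 2.30541997e-01]), 'tool_rot': array([ 7.07097538e-01,  7.07115499e-01, -4.95200364e-04, -7.05294243e-04]), 'force': array([-0.4150397 ,  0.01431157, -0.12686491]), 'ft_torque': array([0.08893304, 0.02026898, 0.03747377]), 'gripper_force': 0.0, 'finger_gap': 1.0012579415098242}
```

View pics/scene0.png

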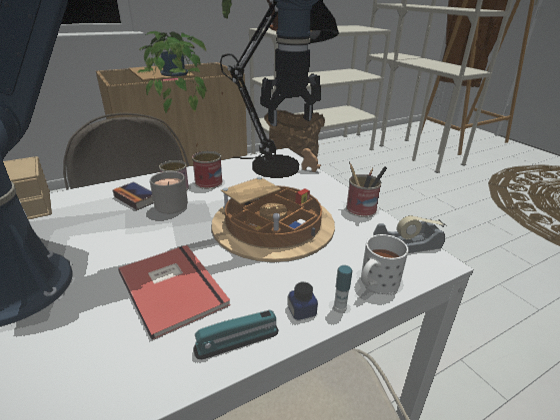

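View pics/side0.png

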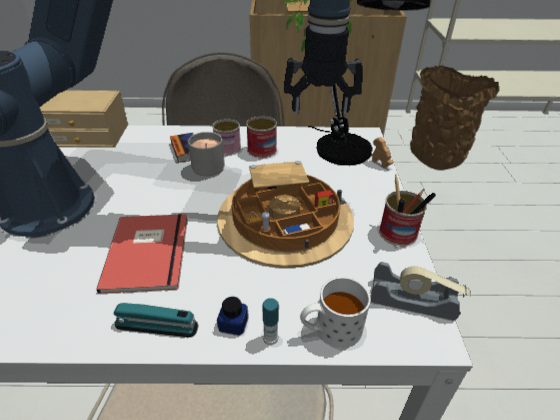

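View pics/wrist0.png

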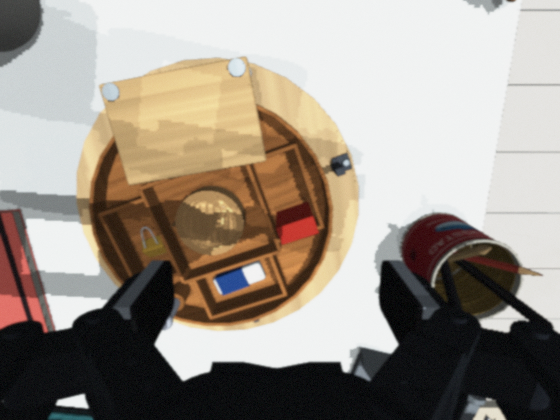

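The wrist view shows the tray centred near (210,220), the cover above it, the red staples box at (297,223), the eraser at (240,278), the marker at (340,165) and the peg at about (172,310). In the side view the peg is at (266,215), the marker at (339,196) and the pointer at about (307,243). I'll zoom in.

```bash
python3 - <<'E'
import cv2,numpy as np
w=cv2.imread('pics/wrist0.png')[40:340,70:370]; s=cv2.imread('pics/side0.png')[150:262,210:360]; c=cv2.imread('pics/scene0.png')[170:260,205:340]
a=cv2.resize(w,(500,500),interpolation=3)
o=np.zeros((600,800,3),np.uint8)
o[:450,:350]=0
s4=cv2.resize(s,None,fx=5.2,fy=5.2,interpolation=3)
cv2.imwrite('pics/side0z.png',s4)
cv2.imwrite('pics/wrist0z.png',cv2.resize(w,(600,600),interpolation=3))
E
```

```text
(no output)
```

View pics/side0z.png

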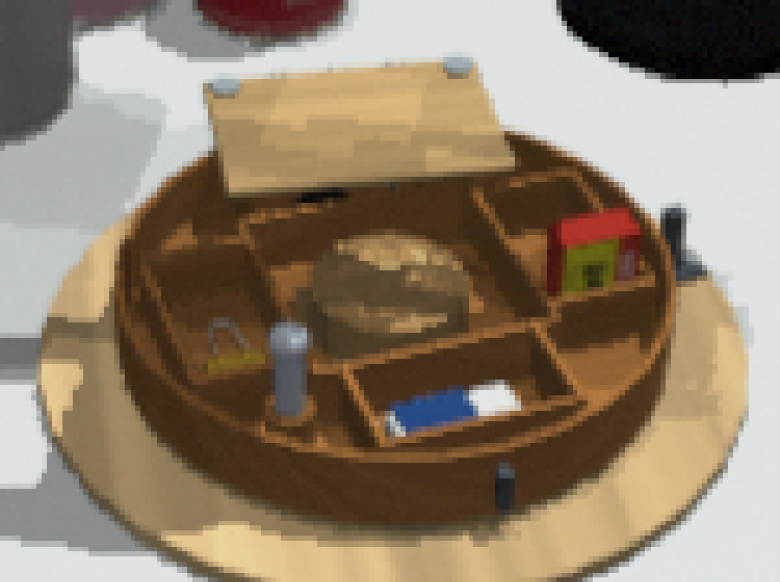

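View pics/wrist0z.png

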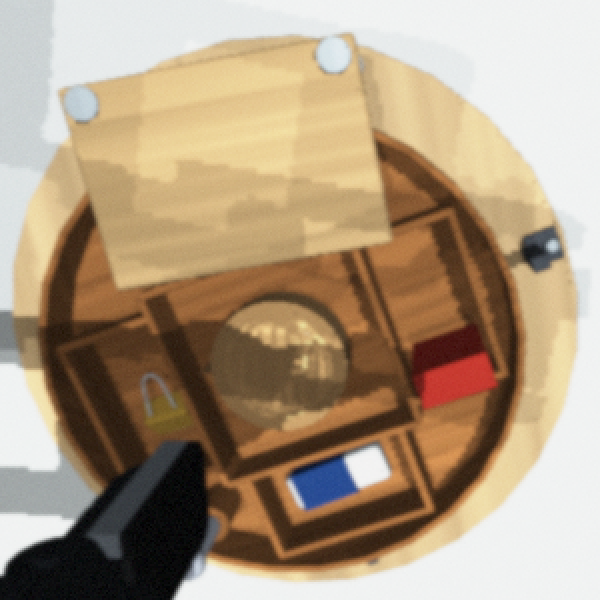

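```bash
cat > fit.py <<'E'
from h import *
from scipy.optimize import least_squares
mw=cams.camera_model('wrist');ms=cams.camera_model('side')
W=lambda u,v:(70+u/2,40+v/2); S=lambda u,v:(210+u/5.2,150+v/5.2)
# frame T tray, M marker, S stand
obs=[('T',(.053,.053,.05),W(415,425),S(548,325)),('T',(.053,-.053,.05),W(228,475),S(348,370)),
('T',(-.053,-.053,.05),W(148,297),S(243,220)),('T',(-.053,.053,.05),W(362,245),S(480,187)),
('T',(.0707,-.0707,.084),None,S(290,338)),('T',(.1235,0,.042),None,S(505,467)),
('T',(.101,-.042,.05),W(278,555),None),('T',(.101,.042,.05),W(432,512),None),
('M',(.134,0,.046),W(543,242),S(674,210)),
('S',(-.055,.132,.063),W(82,103),S(224,88)),('S',(.055,.132,.063),W(334,55),S(457,65))]
for f,p,w,s in obs:
    if w and s:
        x,e=tri(ray(mw,*w),ray(ms,*s)); print(f,p,x.round(4),np.round(e,4))
def model(x,f,p):
    a={'T':x[2],'M':x[3],'S':x[4]}[f];c,s=np.cos(a),np.sin(a)
    return [x[0]+c*p[0]-s*p[1],x[1]+s*p[0]+c*p[1],p[2]]
def res(x):
    r=[]
    for f,p,w,s in obs:
        q=model(x,f,p)
        if w:r+=list(np.subtract(proj(mw,q),w))
        if s:r+=list(np.subtract(proj(ms,q),s))
    return r
r=least_squares(res,[.57,.05,-1.1,.4,.2],loss='soft_l1')
x=r.x;print(x.round(4));print(np.round(res(x),1))
for n,p in [('peg',(.0707,-.0707,.084)),('pocket',(0,.077,.05)),('ptr',(.127,0,.032))]:print(n,np.round(model(x,'T',p),4))
print('marker',np.round(model(x,'M',(.13,0,.03)),4),'turn',x[3]-x[2])
# staples top z=.074 wrist outline corners, side top face
for uv in [(420,408),(497,384)]:
    q=atz(mw,*W(*uv),.074);a=x[2];d=q[:2]-x[:2];print('st',q.round(4),np.round([np.cos(a)*d[0]+np.sin(a)*d[1],-np.sin(a)*d[0]+np.cos(a)*d[1]],4))
for uv in [(412,372),(483,350),(497,384),(420,408)]: 
    q=atz(mw,*W(*uv),.074);d=q[:2]-x[:2];print('st',np.round([np.cos(a)*d[0]+np.sin(a)*d[1],-np.sin(a)*d[0]+np.cos(a)*d[1]],4))
for uv in [(548,245),(550,215),(635,208),(640,240)]:
    q=atz(ms,*S(*uv),.074);d=q[:2]-x[:2];print('st side',np.round([np.cos(a)*d[0]+np.sin(a)*d[1],-np.sin(a)*d[0]+np.cos(a)*d[1]],4))
E
python3 fit.py
```

```text
T (0.053, 0.053, 0.05) [ 0.6249 -0.0721  0.0459] [0.0003 0.0003]
T (0.053, -0.053, 0.05) [ 0.535  -0.1003  0.0471] [0.0068 0.0068]
T (-0.053, -0.053, 0.05) [ 0.496  -0.0048  0.0483] [0.0005 0.0005]
T (-0.053, 0.053, 0.05) [0.6003 0.0204 0.0491] [0.0002 0.0002]
M (0.134, 0, 0.046) [0.6879 0.0202 0.0373] [0.0006 0.0006]
S (-0.055, 0.132, 0.063) [0.4827 0.0831 0.0599] [0.0011 0.0011]
S (0.055, 0.132, 0.063) [0.5918 0.1024 0.0608] [0.0011 0.0011]
[ 0.5638 -0.0369 -1.2706  0.4435  0.2011]
[ 4.9  1.4  2.7 -1.5  0.3  4.3 -6.1 -1.  -0.  -2.5  0.9 -1.2 -1.7 -9.4
 -0.9 -2.6 -0.8 -0.6 -1.   0.3  1.3  0.4 -0.3  1.3 -0.9  1.  -1.2 -3.1
  1.   2.2 -0.1 -0.9  0.4 -1.3 -0.6 -1.1]
peg [ 0.5172 -0.1254  0.084 ]
pocket [ 0.6374 -0.0142  0.05  ]
ptr [ 0.6014 -0.1583  0.032 ]
marker [0.6812 0.0188 0.03  ] turn 1.7141109978648223
st [ 0.6274 -0.0515  0.074 ] [0.0327 0.0564]
st [ 0.6627 -0.0397  0.074 ] [0.0319 0.0936]
st [0.0148 0.0581]
st [0.0142 0.0919]
st [0.0319 0.0936]
st [0.0327 0.0564]
st side [0.0343 0.0524]
st side [0.0151 0.0607]
st side [0.0207 0.097 ]
st side [0.0419 0.0902]
```

Emit:
{"name": "move_arm", "arguments": {
  "targets": [
    {"dx":0.2,"dy":-0.85,"dz":-0.8},
    {"dx":0.2,"dy":-0.85,"dz":-0.8},
    {"dx":0.2,"dy":-0.85,"dz":-0.8},
    {"dx":0.2,"dy":-0.85,"dz":-0.8},
    {"dz":-0.8},
    {"dz":-0.8},
    {"dz":-0.8},
    {"dz":-0.3},
    {},
    {}
  ],
  "claw": 0,
  "newtons": 20
}}

```text
schema error: expected keys dx, dy, dz, rx, ry, rz
```

```bash
python3 - <<'E'
from h import *
_,s=snap('side','a.png');_,w=snap('wrist','aw.png')
o=np.zeros((600,800,3),np.uint8)
o[:420,:400]=cv2.resize(s[140:260,215:350],(400,420),interpolation=3)[:, :, ::-1]
o[:420,400:]=cv2.resize(w,(400,300))[:, :, ::-1][:1].repeat(420,0)*0
o[:300,400:]=cv2.resize(w,(400,300))[:, :, ::-1]
cv2.imwrite('pics/a2.png',o[:420]);print(sensors.sense()['tcp_pos'])
E
```

```text
[6.24673252e-01 8.84290756e-05 2.30836667e-01]
```

View pics/a2.png

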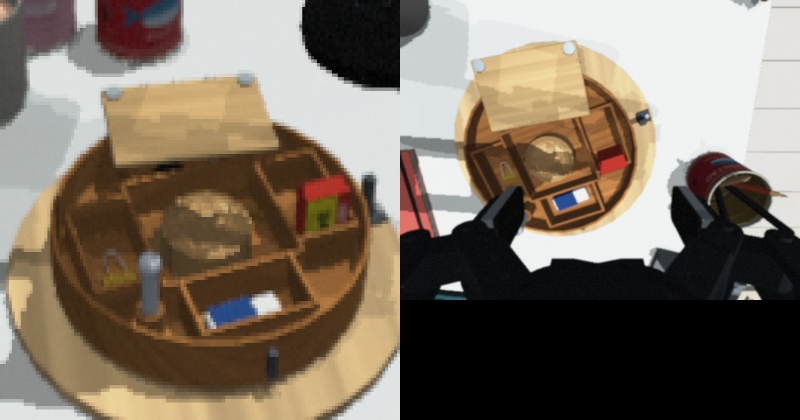

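The move was refused because each row needs all six keys. The scene hasn't changed: the box is still standing.

Emit:
{"name": "move_arm", "arguments": {
  "targets": [
    {"dx":0.2,"dy":-0.85,"dz":-0.8,"rx":0,"ry":0,"rz":0},
    {"dx":0.2,"dy":-0.85,"dz":-0.8,"rx":0,"ry":0,"rz":0},
    {"dx":0.2,"dy":-0.85,"dz":-0.8,"rx":0,"ry":0,"rz":0},
    {"dx":0.2,"dy":-0.85,"dz":-0.8,"rx":0,"ry":0,"rz":0},
    {"dx":0,"dy":0,"dz":-0.8,"rx":0,"ry":0,"rz":0},
    {"dx":0,"dy":0,"dz":-0.8,"rx":0,"ry":0,"rz":0},
    {"dx":0,"dy":0,"dz":-0.8,"rx":0,"ry":0,"rz":0},
    {"dx":0,"dy":0,"dz":-0.5,"rx":0,"ry":0,"rz":0},
    {"dx":0,"dy":0,"dz":-0.5,"rx":0,"ry":0,"rz":0},
    {"dx":0,"dy":0,"dz":0,"rx":0,"ry":0,"rz":0}
  ],
  "claw": 0,
  "newtons": 20
}}

```text
t: 1.5
tcp_pos: [0.6444, -0.085, 0.0651]
tool_rot: [0.707, 0.707, -0.0, -0.001]
force: [-0.4, 0.4, 0.9]
finger_gap: 0.005
gripper_force: 0.0
```

```bash
python3 - <<'E'
from h import *
_,s=snap('side','b.png');_,w=snap('wrist','bw.png')
print(sensors.sense()['tcp_pos'])
o=np.hstack([cv2.resize(s[140:260,215:350],(400,400),interpolation=3),cv2.resize(w,(400,400))])
cv2.imwrite('pics/b2.png',o[:,:,::-1])
E
```

```text
[ 0.64534225 -0.08508552  0.0665772 ]
```

View pics/b2.png

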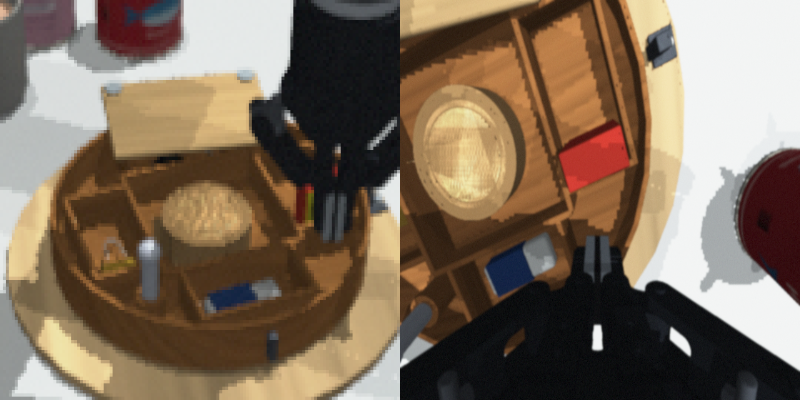

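Emit:
{"name": "move_arm", "arguments": {
  "targets": [
    {"dx":-0.12,"dy":0.4,"dz":-0.05,"rx":0,"ry":0,"rz":0},
    {"dx":-0.12,"dy":0.4,"dz":0,"rx":0,"ry":0,"rz":0},
    {"dx":-0.05,"dy":0.16,"dz":0,"rx":0,"ry":0,"rz":0},
    {"dx":-0.05,"dy":0.16,"dz":0,"rx":0,"ry":0,"rz":0},
    {"dx":-0.05,"dy":0.16,"dz":0,"rx":0,"ry":0,"rz":0},
    {"dx":-0.05,"dy":0.16,"dz":0,"rx":0,"ry":0,"rz":0},
    {"dx":-0.05,"dy":0.16,"dz":0,"rx":0,"ry":0,"rz":0},
    {"dx":-0.05,"dy":0.16,"dz":0,"rx":0,"ry":0,"rz":0},
    {"dx":-0.05,"dy":0.16,"dz":0,"rx":0,"ry":0,"rz":0},
    {"dx":-0.05,"dy":0.16,"dz":0,"rx":0,"ry":0,"rz":0}
  ]
}}

```text
t: 2.85
tcp_pos: [0.6289, -0.0327, 0.0651]
tool_rot: [0.707, 0.707, 0.0, 0.0]
force: [0.2, 0.0, -0.2]
finger_gap: -0.003
gripper_force: 0.0
```

```bash
python3 - <<'E'
from h import *
_,s=snap('side','c.png');_,w=snap('wrist','cw.png')
print(sensors.sense()['tcp_pos'])
o=np.hstack([cv2.resize(s[140:260,215:350],(400,400),interpolation=3),cv2.resize(w,(400,400))])
cv2.imwrite('pics/c2.png',o[:,:,::-1])
E
```

```text
[ 0.62866843 -0.03242821  0.06500293]
```

View pics/c2.png

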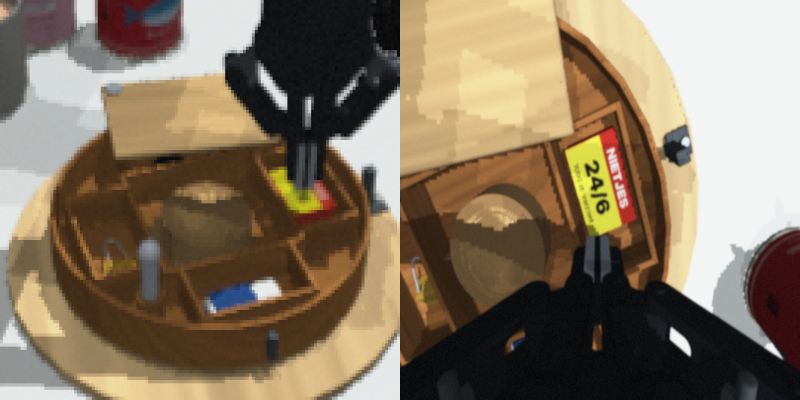

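The box now lies flat in its compartment, label up. I'll check that numerically and refine the marker position.

```bash
python3 - <<'E'
from h import *
m=cams.camera_model('wrist');ms=cams.camera_model('side')
c=np.array([.5638,-.0369]);a=-1.2706;R=np.array([[np.cos(a),np.sin(a)],[-np.sin(a),np.cos(a)]])
for x,y in [(565,148),(614,127),(640,215),(592,235)]:
    print((R@(atz(m,(x-400)*1.4,y*1.05,.04)[:2]-c)).round(4))
rm=ray(m,(686-400)*1.4,143*1.05); s=ray(ms,210+674/5.2,150+208/5.2)
x,e=tri(rm,s);print(x,e,np.arctan2(x[1]-c[1],x[0]-c[0]),np.hypot(*(x[:2]-c)), proj(ms,[.6812,.0188,.046]))
q=atz(m,(686-400)*1.4,143*1.05,.046);print(q,np.arctan2(q[1]-c[1],q[0]-c[0]))
E
```

```text
[-0.0368  0.0561]
[-0.0371  0.0906]
[0.0129 0.0956]
[0.0137 0.0593]
[0.68785591 0.01751519 0.04045593] [np.float64(1.7673863583980644e-05), np.float64(1.7673863583651548e-05)] 0.4133622075767264 0.13546542704437922 [np.float64(336.9376455752423), np.float64(187.73296188396534)]
[0.685861   0.01814987 0.046     ] 0.4236876505737038
```

Emit:
{"name": "move_arm", "arguments": {
  "targets": [
    {"dx":0,"dy":0,"dz":0.9,"rx":0,"ry":0,"rz":0},
    {"dx":0,"dy":0,"dz":0.9,"rx":0,"ry":0,"rz":0},
    {"dx":-0.2,"dy":-0.2,"dz":0.9,"rx":0,"ry":0,"rz":-0.15},
    {"dx":-0.8,"dy":-0.65,"dz":0,"rx":0,"ry":0,"rz":-0.25},
    {"dx":-0.8,"dy":-0.65,"dz":0,"rx":0,"ry":0,"rz":-0.25},
    {"dx":-0.8,"dy":-0.65,"dz":0,"rx":0,"ry":0,"rz":-0.25},
    {"dx":-0.8,"dy":-0.65,"dz":0,"rx":0,"ry":0,"rz":0},
    {"dx":-0.8,"dy":-0.65,"dz":0,"rx":0,"ry":0,"rz":0},
    {"dx":-0.26,"dy":-0.26,"dz":0,"rx":0,"ry":0,"rz":0},
    {"dx":0,"dy":0,"dz":0,"rx":0,"ry":0,"rz":0}
  ],
  "claw": 70
}}

```text
t: 4.2
tcp_pos: [0.5177, -0.1261, 0.1327]
tool_rot: [0.853, 0.522, 0.0, 0.0]
force: [-0.5, -1.3, -0.8]
finger_gap: 0.701
gripper_force: 0.0
```

The box spans x -37 to +13 mm in its pocket and lies flat. Next I'll check where the peg sits relative to the open fingers.

```bash
python3 - <<'E'
from h import *
m,w=snap('wrist','dw.png');ms,s=snap('side','d.png')
print(sensors.sense()['tcp_pos'],proj(m,[.5172,-.1254,.084]),proj(ms,[.5172,-.1254,.084]))
o=np.hstack([cv2.resize(s[140:260,215:350],(240,420),interpolation=3),w])
cv2.imwrite('pics/d2.png',o[:,:,::-1])
E
```

```text
[ 0.51835666 -0.12560885  0.13270482] [np.float64(275.6544745893688), np.float64(230.0215063122556)] [np.float64(264.94917604557554), np.float64(214.4195735887077)]
```

View pics/d2.png

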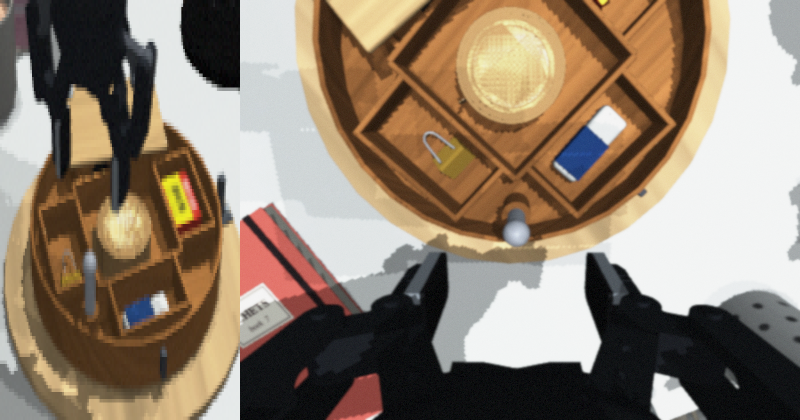

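Emit:
{"name": "move_arm", "arguments": {
  "targets": [
    {"dx":0,"dy":0,"dz":-0.7,"rx":0,"ry":0,"rz":0},
    {"dx":0,"dy":0,"dz":-0.7,"rx":0,"ry":0,"rz":0},
    {"dx":0,"dy":0,"dz":-0.7,"rx":0,"ry":0,"rz":0},
    {"dx":0,"dy":0,"dz":-0.65,"rx":0,"ry":0,"rz":0},
    {"dx":0,"dy":0,"dz":0,"rx":0,"ry":0,"rz":0},
    {"dx":0,"dy":0,"dz":0,"rx":0,"ry":0,"rz":0},
    {"dx":0,"dy":0,"dz":0,"rx":0,"ry":0,"rz":0},
    {"dx":0,"dy":0,"dz":0,"rx":0,"ry":0,"rz":0},
    {"dx":0,"dy":0,"dz":0,"rx":0,"ry":0,"rz":0},
    {"dx":0,"dy":0,"dz":0,"rx":0,"ry":0,"rz":0}
  ],
  "claw": 55
}}

```text
t: 5.55
tcp_pos: [0.5175, -0.1258, 0.064]
tool_rot: [0.853, 0.522, 0.0, 0.0]
force: [0.4, -0.4, 0.1]
finger_gap: 0.553
gripper_force: 0.0
```

```bash
python3 - <<'E'
import numpy as np
a=-2.056+np.r_[0,.04,.12,.21,.3,.39,.48,.57,.66,.75,.82,.9,.99,1.08,1.17,1.26,1.35,1.44,1.53,1.60,1.65]
p=.1*np.c_[np.cos(a),np.sin(a)]
for i in range(len(a)-1): print(i,a[i+1]+2.056,((p[i+1]-p[i])/.025).round(2),round((a[i+1]-a[i])/np.radians(30),2))
E
```

```text
0 0.040000000000000036 [ 0.14 -0.07] 0.08
1 0.1200000000000001 [ 0.29 -0.13] 0.15
2 0.20999999999999996 [ 0.34 -0.11] 0.17
3 0.30000000000000004 [ 0.35 -0.08] 0.17
4 0.3900000000000001 [ 0.36 -0.05] 0.17
5 0.48 [ 0.36 -0.02] 0.17
6 0.5699999999999998 [0.36 0.01] 0.17
7 0.6600000000000001 [0.36 0.05] 0.17
8 0.75 [0.35 0.08] 0.17
9 0.8199999999999998 [0.27 0.08] 0.13
10 0.8999999999999999 [0.3  0.12] 0.15
11 0.99 [0.32 0.16] 0.17
12 1.08 [0.31 0.19] 0.17
13 1.17 [0.29 0.21] 0.17
14 1.26 [0.27 0.24] 0.17
15 1.35 [0.25 0.26] 0.17
16 1.44 [0.22 0.28] 0.17
17 1.53 [0.19 0.3 ] 0.17
18 1.6 [0.13 0.25] 0.13
19 1.65 [0.08 0.18] 0.1
```

Emit:
{"name": "move_arm", "arguments": {
  "targets": [
    {"dx":0,"dy":0,"dz":0,"rx":0,"ry":0,"rz":0},
    {"dx":0,"dy":0,"dz":0,"rx":0,"ry":0,"rz":0},
    {"dx":0,"dy":0,"dz":0,"rx":0,"ry":0,"rz":0},
    {"dx":0,"dy":0,"dz":0,"rx":0,"ry":0,"rz":0},
    {"dx":0,"dy":0,"dz":0,"rx":0,"ry":0,"rz":0},
    {"dx":0,"dy":0,"dz":0,"rx":0,"ry":0,"rz":0},
    {"dx":0,"dy":0,"dz":0,"rx":0,"ry":0,"rz":0},
    {"dx":0,"dy":0,"dz":0,"rx":0,"ry":0,"rz":0},
    {"dx":0,"dy":0,"dz":0,"rx":0,"ry":0,"rz":0},
    {"dx":0,"dy":0,"dz":0,"rx":0,"ry":0,"rz":0}
  ],
  "claw": 24
}}

```text
t: 6.8
tcp_pos: [0.5175, -0.1257, 0.0638]
tool_rot: [0.853, 0.522, 0.0, 0.0]
force: [0.6, 0.2, -0.3]
finger_gap: 0.242
gripper_force: 0.0
```

Emit:
{"name": "move_arm", "arguments": {
  "targets": [
    {"dx":0.14,"dy":-0.07,"dz":0,"rx":0,"ry":0,"rz":0.08},
    {"dx":0.29,"dy":-0.13,"dz":0,"rx":0,"ry":0,"rz":0.15},
    {"dx":0.34,"dy":-0.11,"dz":0,"rx":0,"ry":0,"rz":0.17},
    {"dx":0.35,"dy":-0.08,"dz":0,"rx":0,"ry":0,"rz":0.17},
    {"dx":0.36,"dy":-0.05,"dz":0,"rx":0,"ry":0,"rz":0.17},
    {"dx":0.36,"dy":-0.02,"dz":0,"rx":0,"ry":0,"rz":0.17},
    {"dx":0.36,"dy":0.01,"dz":0,"rx":0,"ry":0,"rz":0.17},
    {"dx":0.36,"dy":0.05,"dz":0,"rx":0,"ry":0,"rz":0.17},
    {"dx":0.35,"dy":0.08,"dz":0,"rx":0,"ry":0,"rz":0.17},
    {"dx":0.27,"dy":0.08,"dz":0,"rx":0,"ry":0,"rz":0.13}
  ]
}}

```text
t: 8.05
tcp_pos: [0.5957, -0.1309, 0.0633]
tool_rot: [0.576, 0.817, -0.0, -0.002]
force: [-2.1, 0.8, 0.2]
finger_gap: 0.236
gripper_force: 0.8
```

Small force and moving as planned. Continuing the arc.

Emit:
{"name": "move_arm", "arguments": {
  "targets": [
    {"dx":0.3,"dy":0.12,"dz":0,"rx":0,"ry":0,"rz":0.15},
    {"dx":0.32,"dy":0.16,"dz":0,"rx":0,"ry":0,"rz":0.17},
    {"dx":0.31,"dy":0.19,"dz":0,"rx":0,"ry":0,"rz":0.17},
    {"dx":0.29,"dy":0.21,"dz":0,"rx":0,"ry":0,"rz":0.17},
    {"dx":0.27,"dy":0.24,"dz":0,"rx":0,"ry":0,"rz":0.17},
    {"dx":0.25,"dy":0.26,"dz":0,"rx":0,"ry":0,"rz":0.17},
    {"dx":0.22,"dy":0.28,"dz":0,"rx":0,"ry":0,"rz":0.17},
    {"dx":0.19,"dy":0.3,"dz":0,"rx":0,"ry":0,"rz":0.17},
    {"dx":0.13,"dy":0.25,"dz":0,"rx":0,"ry":0,"rz":0.13},
    {"dx":0.05,"dy":0.1,"dz":0,"rx":0,"ry":0,"rz":0.1}
  ]
}}

```text
t: 9.3
tcp_pos: [0.6541, -0.0786, 0.0632]
tool_rot: [0.202, 0.979, -0.0, -0.001]
force: [-1.3, -1.0, 0.3]
finger_gap: 0.241
gripper_force: 0.7
```

```bash
python3 - <<'E'
from h import *
m,w=snap('wrist','ew.png');ms,s=snap('side','e.png')
print(sensors.sense()['tcp_pos'],proj(m,[.6859,.0181,.046]))
o=np.hstack([cv2.resize(s[150:255,230:350],(460,420),interpolation=3),cv2.resize(w,(340,420))])
cv2.imwrite('pics/e2.png',o[:,:,::-1])
E
```

```text
[ 0.65467667 -0.07859072  0.06338357] [np.float64(481.86486592500415), np.float64(236.0423477803355)]
```

View pics/e2.png

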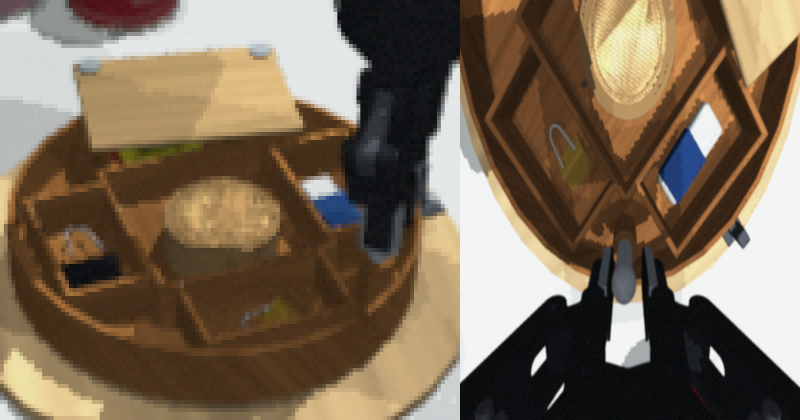

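The tray has turned: the staples are under the cover, and the pointer and marker show as two dark blobs close together at about (735,232). I've used all ten views, so from here I'll work numerically.

```bash
python3 - <<'E'
from h import *
w=cv2.imread('pics/ew.png');g=cv2.cvtColor(w,6);hs=cv2.cvtColor(w,cv2.COLOR_BGR2HSV)
for v in range(208,262,2):
    print(v,''.join('%4d'%g[v,u] if hs[v,u,1]<90 else '   .' for u in range(424,500,3)))
m=cams.camera_model('wrist')
c=np.array([.5638,-.0369])
for nm,a,r,z in [('Mtop',.42,.134,.046),('Mbot',.42,.130,.024),('P top tip',.36,.127,.042),('P root',.36,.12,.042),('Pbot',.36,.127,.022)]:
    print(nm,np.round(proj(m,[c[0]+r*np.cos(a),c[1]+r*np.sin(a),z])))
E
```

```text
208    .   .   .   .   .   .   .   .   .   .   .   .   .   .   . 221 226 224 226 225 228 239 244 243 245 244
210    .   .   .   .   .   .   .   .   .   .   .   .   .   . 218 226 225 227 224 204 234 243 244 244 244 244
212    .   .   .   .   .   .   .   .   .   .   .   .   . 211 225 226 226 227 223 219 243 244 243 243 244 243
214    .   .   .   .   .   .   .   .   .   .   .   .   . 225 227 226 227 225 226 237 243 244 244 244 244 244
216    .   .   .   .   .   .   .   .   .   .   .   . 220 226 226 226 226 225 231 243 243 243 244 244 244 244
218    .   .   .   .   .   .   .   .   .   .   . 119 209 226 225 228 225 226 240 244 243 244 244 243 243 243
220    .   .   .   .   .   .   .   .   .   .   .  86 149 223 225 224 215 234 244 245 244 244 243 244 244 244
222    .   .   .   .   .   .   .   .   .   .  37  43  89 201 227 225 227 242 244 244 244 244 243 243 244 244
224    .   .   .   .   .   .   .   .   .  93  47  23  39 132 213 217 238 244 244 244 243 244 244 244 243 243
226    .   .   .   .   .   .   .   .  98  82  42  28  30  42 134 224 244 244 243 243 243 244 244 243 244 243
228    .  
[... 1234 characters left out ...]
244 244 243 242 239 242 243 244 244 244 244 245 244 245 244 243
252  218 213 217 225 236 244 244 245 244 244 243 243 243 243 243 244 243 244 243 244 243 244 245 244 243 244
254  216 210 222 236 243 244 244 244 244 244 245 243 244 244 243 243 244 244 244 244 244 244 244 244 244 243
256  220 223 235 243 244 243 243 244 243 244 244 244 244 243 244 244 243 243 244 243 244 244 243 244 244 243
258  223 235 243 244 244 244 244 244 244 244 243 243 244 244 244 243 244 243 244 244 244 243 243 244 244 243
260  234 243 243 244 243 244 244 244 244 243 244 244 243 244 244 244 244 244 243 243 244 244 243 244 244 243
Mtop [481. 235.]
Mbot [453. 216.]
P top tip [455. 234.]
P root [447. 224.]
Pbot [437. 221.]
```

```bash
cat > rel.py <<'E'
from h import *
from scipy.optimize import least_squares
def rel(mu,pu):
    m=cams.camera_model('wrist')
    M=atz(m,*mu,.046)[:2];P=atz(m,*pu,.042)[:2];d=M-P
    # |M-c|=.134,|P-c|=.1235 -> included angle by law of cosines
    L=np.hypot(*d);ca=(.134**2+.1235**2-L*L)/(2*.134*.1235)
    c=np.array([.5638,-.0369]);am,ap=[np.arctan2(q[1]-c[1],q[0]-c[0]) for q in (M,P)]
    print(M.round(4),P.round(4),'L',L.round(4),'angle cosines',np.arccos(min(1,ca)).round(3),'am,ap',round(am,3),round(ap,3),'d',round(am-ap,3),'r',np.hypot(*(M-c)).round(4),np.hypot(*(P-c)).round(4))
E
python3 - <<'E'
from rel import *
rel((466,240),(438,238)); print(sensors.sense()['tcp_pos'])
c=np.array([.5638,-.0369]);p=sensors.sense()['tcp_pos'][:2]-c;print(np.arctan2(p[1],p[0])+np.pi/4,np.hypot(*p))
E
```

```text
[0.6858 0.0104] [ 0.6815 -0.0007] L 0.0119 angle cosines 0.044 am,ap 0.37 0.298 d 0.072 r 0.1308 0.1231
[ 0.65467667 -0.07859072  0.06338357]
0.35528210459395265 0.09998342560983368
```

Emit:
{"name": "move_arm", "arguments": {
  "targets": [
    {"dx":0.03,"dy":0.06,"dz":0,"rx":0,"ry":0,"rz":0.03},
    {"dx":0.03,"dy":0.06,"dz":0,"rx":0,"ry":0,"rz":0.03},
    {"dx":0.02,"dy":0.06,"dz":0,"rx":0,"ry":0,"rz":0.03},
    {"dx":0,"dy":0,"dz":0,"rx":0,"ry":0,"rz":0},
    {"dx":0,"dy":0,"dz":0,"rx":0,"ry":0,"rz":0},
    {"dx":0,"dy":0,"dz":0,"rx":0,"ry":0,"rz":0},
    {"dx":0,"dy":0,"dz":0,"rx":0,"ry":0,"rz":0},
    {"dx":0,"dy":0,"dz":0,"rx":0,"ry":0,"rz":0},
    {"dx":0,"dy":0,"dz":0,"rx":0,"ry":0,"rz":0},
    {"dx":0,"dy":0,"dz":0,"rx":0,"ry":0,"rz":0}
  ]
}}

```text
t: 10.65
tcp_pos: [0.6574, -0.0745, 0.0639]
tool_rot: [0.18, 0.984, 0.0, 0.0]
force: [-0.2, 0.1, 0.3]
finger_gap: 0.241
gripper_force: 0.2
```

```bash
python3 - <<'E'
from h import *
m,_=snap('wrist','fw.png')
w=cv2.imread('pics/fw.png');g=cv2.cvtColor(w,6);hs=cv2.cvtColor(w,cv2.COLOR_BGR2HSV)
for v in range(208,256,2):
    print(v,''.join('%4d'%g[v,u] if hs[v,u,1]<90 and g[v,u]<190 else '   .' for u in range(424,490,2)))
E
```

```text
208    .   .   .   .   .   .   .   .   .   .   .   .   .   .   .   .   .   .   .   .   .   .   .   .   .   .   .   .   .   .   .   .   .
210    .   .   .   .   .   .   .   .   .   .   .   .   .   .   .   .   .   .   .   .   .   .   .   .   .   .   .   .   .   .   .   .   .
212    .   .   .   .   .   .   .   .   .   .   .   .   .   .   .   .   .   .   .   .   .   .   .   .   .   .   .   .   .   .   .   .   .
214    .   .   .   .   .   .   .   .   .   .   .   .   .   .   .   .   .   .   .   .   .   .   .   .   .   .   .   .   .   .   .   .   .
216    .   .   .   .   .   .   .   .   .   .   .   .   .   .   .   .   .   .   .   .   .   .   .   .   .   .   .   .   .   .   .   .   .
218    .   .   .   .   .   .   .   .   .   .   .   .   .   .   .   .   .   .   .   .   .   .   .   .   .   .   .   .   .   .   .   .   .
220    .   .   .   .   .   .   .   .   .   .   .   .   . 102 111   .   .   .   .   .   .   .   .   .   .   .   .   .   .   .   .   .   .
222    .   .   .   .   .   .   .   .   .   .   .   .  97  96 154   .   .   .   .   .   .   .   .   .   .   .   .   .   .   .   .   .   .
224 
[... 1487 characters left out ...]
  .   .   .   .
246    .   . 138  94  96  94 109 166   .   .   . 143  62  80  93  92  92  98  88 104 169   .   .   .   .   .   .   .   .   .   .   .   .
248    .   .   . 131  95 124   .   .   .   .   .   . 158  78  82  93  93  99 131   .   .   .   .   .   .   .   .   .   .   .   .   .   .
250    .   .   .   . 177   .   .   .   .   .   .   .   .   . 106  87 104 149   .   .   .   .   .   .   .   .   .   .   .   .   .   .   .
252    .   .   .   .   .   .   .   .   .   .   .   .   .   .   . 157 188   .   .   .   .   .   .   .   .   .   .   .   .   .   .   .   .
254    .   .   .   .   .   .   .   .   .   .   .   .   .   .   .   .   .   .   .   .   .   .   .   .   .   .   .   .   .   .   .   .   .
```

```bash
python3 - <<'E'
from rel import *
rel((456,243.5),(430,241))
w=cv2.imread('pics/fw.png');g=cv2.cvtColor(w,6);b=w.astype(int)
for v in range(226,254,2):
    print(v,''.join('%4d/%-3d'%(g[v,u],b[v,u,2]-b[v,u,0]) for u in range(408,442,2)))
E
```

```text
[0.6848 0.0111] [6.81e-01 5.00e-04] L 0.0112 angle cosines 0.029 am,ap 0.378 0.309 d 0.068 r 0.1301 0.1231
226   39/36   35/35   41/32   36/36   42/37   45/36   41/35   36/35   38/37   57/52   91/79  123/102 132/109 129/107 127/103 110/90   75/56 
228   41/32   38/30   38/33   41/34   37/36   38/37   39/33   43/39   73/64  108/93  127/105 130/109 127/108 123/100  95/79   57/34   28/4  
230   40/35   39/38   42/36   45/30   42/32   41/33   57/48   92/79  117/101 131/108 128/110 126/106 113/92   72/55   38/16   26/-2   25/-8 
232   43/32   41/37   42/35   42/30   45/41   73/64  109/93  128/103 130/106 130/105 122/98   96/75   50/31   27/3    27/-2   23/-5   25/-3 
234   40/38   40/34   40/37   62/51   92/78  116/101 128/106 130/111 126/105 119/85  100/37   73/0    37/-3   22/-5   27/-5   25/-3   27/-5 
236   41/34   47/37   74/67  111/92  125/104 122/106 130/105 127/95  115/61  103/8    98/-18  96/-18  82/-14  49/-11  27/-5   23/-6   24/-3 
238   56/52   89/82  119/99  126/108 126/110 135/105 147/97  111/51   94/-4   93/-16 100/-17 100/-18  97/-18  91/-17  55/-9   25/-5   27/-6 
240  1
[... 279 characters left out ...]
  127/104 143/102 184/91  212/76  214/73  216/72  214/73  221/69  212/73  140/46   92/-10 102/-16 100/-18  99/-19  99/-18 107/-15 139/-1 
246  173/96  208/81  224/69  227/64  222/69  222/67  222/70  226/66  224/69  204/74  138/41   94/-9   96/-15  94/-18 109/-14 166/4   227/7  
248  217/72  227/66  226/68  225/68  227/65  224/67  223/69  222/69  222/68  219/70  200/73  131/34   95/-9  124/-13 191/-4  235/-1  243/0  
250  227/66  226/67  227/65  223/67  223/67  223/69  220/70  221/70  218/70  215/70  215/72  204/69  177/18  216/-2  241/-1  244/-1  244/0  
252  226/66  225/68  224/69  222/69  222/67  220/68  219/69  220/68  218/70  216/71  223/59  232/28  240/4   243/-1  243/-2  244/-1  243/-2
```

Emit:
{"name": "move_arm", "arguments": {
  "targets": [
    {"dx":0.03,"dy":0.06,"dz":0,"rx":0,"ry":0,"rz":0.03},
    {"dx":0.02,"dy":0.06,"dz":0,"rx":0,"ry":0,"rz":0.03},
    {"dx":0.02,"dy":0.06,"dz":0,"rx":0,"ry":0,"rz":0.03},
    {"dx":0,"dy":0,"dz":0,"rx":0,"ry":0,"rz":0},
    {"dx":0,"dy":0,"dz":0,"rx":0,"ry":0,"rz":0},
    {"dx":0,"dy":0,"dz":0,"rx":0,"ry":0,"rz":0},
    {"dx":0,"dy":0,"dz":0,"rx":0,"ry":0,"rz":0},
    {"dx":0,"dy":0,"dz":0,"rx":0,"ry":0,"rz":0},
    {"dx":0,"dy":0,"dz":0,"rx":0,"ry":0,"rz":0},
    {"dx":0,"dy":0,"dz":0,"rx":0,"ry":0,"rz":0}
  ]
}}

```text
t: 11.95
tcp_pos: [0.659, -0.0699, 0.0638]
tool_rot: [0.156, 0.988, 0.0, 0.0]
force: [-0.6, 0.1, 0.4]
finger_gap: 0.243
gripper_force: 0.0
```

```bash
cat > meas.py <<'E'
from rel import *
import sys
f=sys.argv[1];snap('wrist',f)
w=cv2.imread('pics/'+f);g=cv2.cvtColor(w,6).astype(int);b=w.astype(int);rb=b[:,:,2]-b[:,:,0]
k=((g>78)&(g<112)&(rb<5)).astype(np.uint8);k[:200]=0;k[280:]=0;k[:,:380]=0;k[:,500:]=0
k=cv2.morphologyEx(k,cv2.MORPH_OPEN,np.ones((3,3),np.uint8))
n,_,st,ce=cv2.connectedComponentsWithStats(k)
L=[(ce[i],st[i]) for i in range(1,n) if st[i][4]>40]
for q in L: print(q)
if len(L)==2:
    L.sort(key=lambda q:-q[0][0]); rel(L[0][0],L[1][0])
E
python3 meas.py gw.png
```

```text
(array([421.43220339, 248.04237288]), array([415, 242,  14,  13, 118], dtype=int32))
(array([445.34567901, 250.5308642 ]), array([438, 243,  16,  16, 162], dtype=int32))
[0.6843 0.0111] [0.6815 0.0012] L 0.0103 angle cosines 0.0 am,ap 0.379 0.313 d 0.066 r 0.1297 0.1237
```

Emit:
{"name": "move_arm", "arguments": {
  "targets": [
    {"dx":0,"dy":0,"dz":0,"rx":0,"ry":0,"rz":0},
    {"dx":0,"dy":0,"dz":0,"rx":0,"ry":0,"rz":0},
    {"dx":0,"dy":0,"dz":0,"rx":0,"ry":0,"rz":0},
    {"dx":0,"dy":0,"dz":0,"rx":0,"ry":0,"rz":0},
    {"dx":0,"dy":0,"dz":0.8,"rx":0,"ry":0,"rz":0},
    {"dx":0,"dy":0,"dz":0.8,"rx":0,"ry":0,"rz":0},
    {"dx":0,"dy":0,"dz":0.8,"rx":0,"ry":0,"rz":0},
    {"dx":0,"dy":0,"dz":0.8,"rx":0,"ry":0,"rz":0},
    {"dx":0,"dy":0,"dz":0.8,"rx":0,"ry":0,"rz":0},
    {"dx":0,"dy":0,"dz":0,"rx":0,"ry":0,"rz":0}
  ],
  "claw": 60
}}

```text
t: 13.25
tcp_pos: [0.6607, -0.0704, 0.1672]
tool_rot: [0.156, 0.988, -0.0, 0.003]
force: [-0.1, 0.4, -0.5]
finger_gap: 0.603
gripper_force: 0.0
```

```bash
python3 - <<'E'
from h import *
ms,s=snap('side','i.png');m,w=snap('wrist','iw.png');np.save('iw_ext.npy',np.array(m['extrinsics']))
def show(im,u0,u1,v0,v1,st):
    g=cv2.cvtColor(im,cv2.COLOR_RGB2GRAY);b=im.astype(int);rb=b[:,:,0]-b[:,:,2]
    print('    '+''.join('%4d'%u for u in range(u0,u1,st)))
    for v in range(v0,v1,st): print(v,''.join('%4d'%g[v,u] if rb[v,u]<14 and g[v,u]<180 else '   .' for u in range(u0,u1,st)))
p=proj(m,[.684,.012,.046]);q=proj(ms,[.684,.012,.046]);print(p,q,proj(m,[.657,-.073,.084]),proj(ms,[.657,-.073,.084]))
show(w,int(p[0])-34,int(p[0])+34,int(p[1])-30,int(p[1])+30,2)
show(s,322,352,180,216,1)
E
```

```text
[np.float64(385.0491589431205), np.float64(197.077328542786)] [np.float64(338.4709687370127), np.float64(189.4836509374682)] [np.float64(270.08779185646523), np.float64(211.90462289191348)] [np.float64(332.0808182291406), np.float64(198.923770252327)]
     351 353 355 357 359 361 363 365 367 369 371 373 375 377 379 381 383 385 387 389 391 393 395 397 399 401 403 405 407 409 411 413 415 417
167    .   .   .   .   .   .   .   .   .   .   .   .   .   .   .   .   .   .   .   .   .   .   .   .   .   .   .   .   .   .   .   .   .   .
169    .   .   .   .   .   .   .   .   .   .   .   .   .   .   .   .   .   .   .   .   .   .   .   .   .   .   .   .   .   .   .   .   .   .
171    .   .   .   .   .   .   .   .   .   .   .   .   .   .   .   .   .   .   .   .   .   .   .   .   .   .   .   .   .   .   .   .   .   .
173    .   .   .   .   .   .   .   .   .   .   .   .   .   .   .   .   .   .   .   .   .   .   .   .   .   .   .   .   .   .   .   .   .   .
175    .   .   .   .   .   .   .   .   .   .   .   .   .   .   .   .   .   .   .   .   .   .   .   .   .   .   .   .   .   .   .   .   .   .
17
[... 7447 characters left out ...]
  .   .   .   .   .   .   .   .   .   .   .   .   .   .   .   .   .   .   .
211    .   .   .   .   .   .  81  88  90  87   .   .   .   .   .   .   .   .   .   .   .   .   .   .   .   .   .   .   .   .
212    .   .   .   .   .   .  69  81  90   .   .   .   .   .   .   .   .   .   .   .   .   .   .   .   .   .   .   .   .   .
213    .   .   .   .   .   .   .   .   .   .   .   .   .   .   .   .   .   .   .   .   .   .   .   .   .   .   .   .   .   .
214    .   .   .   .   .   .   .   .   .   .   .   .   .   .   .   .   .   .   .   .   .   .   .   .   .   .   .   .   .   .
215    .   .   .   .   .   .   .   .   .   .   .   .   .   .   .   .   .   .   .   .   .   .   .   .   .   .   .   .   .   .
```

```bash
python3 - <<'E'
from h import *
m=cams.camera_model('wrist');ms=cams.camera_model('side')
c=np.array([.5638,-.0369])
P=lambda r,a,z,t=0:[c[0]+r*np.cos(a)-t*np.sin(a),c[1]+r*np.sin(a)+t*np.cos(a),z]
for a in [.36,.40,.44]:
  print('a',a,'Mtop',np.round(proj(m,P(.134,a,.046))),np.round(proj(ms,P(.134,a,.046)),1),'Mfoot',np.round(proj(m,P(.134,a,.014))),np.round(proj(m,P(.142,a,.014))),'Ptop',np.round(proj(m,P(.1235,a,.042))),'Pbot',np.round(proj(m,P(.127,a,.022))),'peg side',np.round(proj(ms,P(.1,a-np.pi/4,.084)),1),'peg wr',np.round(proj(m,P(.1,a-np.pi/4,.084))))
# what is at the wrist gray blobs for z
for z in (.014,.03,.042):
    q=atz(m,374,201,z)[:2]-c; print(z,np.hypot(*q).round(4),np.arctan2(q[1],q[0]).round(3))
w=cv2.imread('pics/iw.png');b=w.astype(int);rb=b[:,:,2]-b[:,:,0];g=cv2.cvtColor(w,6)
k=((rb<15)&(g>60)&(g<235)).astype(np.uint8)
u,v=map(int,proj(m,P(.1,-.385,.084)))
for y in range(v-24,v+26,3): print(y,''.join('%4d'%g[y,x] if rb[y,x]<25 else '   .' for x in range(u-30,u+33,3)))
print(u-30)
E
```

```text
a 0.36 Mtop [385. 206.] [340.8 189.9] Mfoot [374. 196.] [379. 203.] Ptop [376. 194.] Pbot [372. 192.] peg side [331.3 200.4] peg wr [262. 213.]
a 0.4 Mtop [391. 201.] [339.7 188.7] Mfoot [379. 192.] [384. 199.] Ptop [381. 190.] Pbot [377. 188.] peg side [331.9 199.4] peg wr [268. 214.]
a 0.44 Mtop [396. 197.] [338.5 187.4] Mfoot [384. 188.] [389. 194.] Ptop [386. 186.] Pbot [381. 184.] peg side [332.4 198.3] peg wr [274. 214.]
0.014 0.1382 0.341
0.03 0.132 0.333
0.042 0.1273 0.326
189    .   .   .   .   .   .   .   .   .   .   .  68  68  74   .   .   .   .   .   .   .
192    .   .   .   .   .   .   .   .   .   .  65  71  72  71  79   .   .   .   .   .   .
195    .   .   .   .   .   .   .   .   .   .  72  75  79  81  75   .   .   .   .   .   .
198    .   .   .   .   .   .   .   .   .   .  95 112 120 123  89   .   .   .   .   .   .
201    .   .   .   .   .   .   .   .   . 103 128 145 154 162 146 119   .   .   .   .   .
204    .   .   .   .   .   .   .   .  65 127 157 174 184 181 178 153  70   .   .   .   .
207    .   .   .   .   .   .   .   .  72 134 166 197 208 201 190 168  71   .   .
[... 202 characters left out ...]
.   .   .   .   .   .   .   . 148 165 177 175 150   .   .   .   .   .   .
219    .   .   .   .   .   .   .   .   .   .   .   .   .   .   .   .   .   .   .   .   .
222    .   .   .   .   .   .   .   .   .   .   .   .   .   .   .   .   .   .   .   .   .
225    .   .   .   .   .   .   .   .   .   .   .   .   .   .   .   .   .   .   .   .   .
228    .   .   .   .   .   .   .   .   .   .   .   .   .   .   .   .   .   .   .   .   .
231    .   .   .   .   .   .   .   .   .   .   .   .   .   .   .   .   .   .   .   .   .
234    .   .   .   .   .   .   .   .   .   .   .   .   .   .   .   .   .   .   .   .   .
237  228 219   .   .   .   .   .   .   .   .   .   .   .   .   .   .   .   .   .   .   .
237
```

The numbers show that the left blob is the marker's foot (z≈0.014), not the pointer. I'll bring the camera above the marker to find the pointer.

Emit:
{"name": "move_arm", "arguments": {
  "targets": [
    {"dx":0.08,"dy":0,"dz":0.1,"rx":0,"ry":0,"rz":-0.3},
    {"dx":0.08,"dy":0,"dz":0,"rx":0,"ry":0,"rz":-0.3},
    {"dx":0.08,"dy":0,"dz":0,"rx":0,"ry":0,"rz":-0.3},
    {"dx":0.08,"dy":0,"dz":0,"rx":0,"ry":0,"rz":-0.3},
    {"dx":0.08,"dy":0,"dz":0,"rx":0,"ry":0,"rz":-0.3},
    {"dx":0.08,"dy":0,"dz":0,"rx":0,"ry":0,"rz":-0.3},
    {"dx":0.08,"dy":0,"dz":0,"rx":0,"ry":0,"rz":-0.3},
    {"dx":0,"dy":0,"dz":0,"rx":0,"ry":0,"rz":-0.3},
    {"dx":0,"dy":0,"dz":0,"rx":0,"ry":0,"rz":0},
    {"dx":0,"dy":0,"dz":0,"rx":0,"ry":0,"rz":0}
  ]
}}

```text
t: 14.6
tcp_pos: [0.6726, -0.0699, 0.1656]
tool_rot: [0.706, 0.708, -0.0, -0.001]
force: [-0.3, -0.2, 0.2]
finger_gap: 0.6
gripper_force: 0.0
```

```bash
python3 - <<'E'
from h import *
m,w=snap('wrist','jw.png');print(sensors.sense()['tcp_pos'])
c=np.array([.5638,-.0369])
P=lambda r,a,z:[c[0]+r*np.cos(a),c[1]+r*np.sin(a),z]
for a in (.36,.4,.44): print(a,'Mt',np.round(proj(m,P(.134,a,.046))),'Pt',np.round(proj(m,P(.1235,a,.042))),'rim',np.round(proj(m,P(.12,a,.05))),'peg',np.round(proj(m,P(.1,a-.785,.084))))
u,v=map(int,proj(m,P(.13,.4,.044)));b=w.astype(int);rb=b[:,:,0]-b[:,:,2];g=cv2.cvtColor(w,cv2.COLOR_RGB2GRAY)
print('    '+''.join('%4d'%x for x in range(u-30,u+34,2)))
for y in range(v-26,v+34,2): print(y,''.join('%4d'%g[y,x] if rb[y,x]<14 and g[y,x]<215 else '  . ' if g[y,x]>100 else '  , ' for x in range(u-30,u+34,2)))
E
```

```text
[ 0.67266321 -0.06989211  0.1658016 ]
0.36 Mt [300.  93.] Pt [286.  98.] rim [282. 100.] peg [251. 226.]
0.4 Mt [298.  85.] Pt [284.  92.] rim [280.  93.] peg [253. 221.]
0.44 Mt [295.  78.] Pt [281.  85.] rim [277.  87.] peg [255. 216.]
     262 264 266 268 270 272 274 276 278 280 282 284 286 288 290 292 294 296 298 300 302 304 306 308 310 312 314 316 318 320 322 324
61   .   .   .   .   .   .   .   .   .   .   .   .   .   .   .   .   .   .   .   .   .   .   .   .   .   .   .   .   .   .   .   . 
63   .   .   .   .   .   .   .   .   .   .   .   .   .   .   .   .   .   .   .   .   .   .   .   .   .   .   .   .   .   .   .   . 
65   .   .   .   .   .   .   .   .   .   .   .   .   .   .   .   .   .   .   .   .   .   .   .   .   .   .   .   .   .   .   .   . 
67   .   .   .   .   .   .   .   .   .   .   .   .   .   .   .   .   .   .   .   .   .   .   .   .   .   .   .   .   .   .   .   . 
69   .   .   .   .   .   .   .   .   .   .   .   .   .   .   .   .   .   .   .   .   .   .   .   .   .   .   .   .   .   .   .   . 
71   .   .   .   .   .   .   .   .   .   .   .   .   .   .   .   .   
[... 2539 characters left out ...]
  .   .   .   .   .   .   .   .   . 
111   ,   ,   ,   ,   ,   ,   .   .   .   .   .   .   .   .   .   .   .   .   .   .   .   .   .   .   .   .   .   .   .   .   .   . 
113   ,   ,   ,   ,   ,   ,   ,   .   .   .   .   .   .   .   .   .   .   .   .   .   .   .   .   .   .   .   .   .   .   .   .   . 
115   ,   ,   ,   ,   ,   ,   ,   .   .   .   .   .   .   .   .   .   .   .   .   .   .   .   .   .   .   .   .   .   .   .   .   . 
117   ,   ,   ,   ,   ,   ,   ,   .   .   .   .   .   .   .   .   .   .   .   .   .   .   .   .   .   .   .   .   .   .   .   .   . 
119   ,   ,   ,   ,   ,   ,   ,   ,   .   .   .   .   .   .   .   .   .   .   .   .   .   .   .   .   .   .   .   .   .   .   .   .
```

```bash
python3 - <<'E'
from rel import *
rel((294.5,91),(275,84.5)); m=cams.camera_model('wrist')
print('peg',atz(m,276,205,.084))
b=cv2.imread('pics/jw.png').astype(int);rb=b[:,:,2]-b[:,:,0];g=b.mean(2)
for y in range(196,246,4): print(y,''.join('%4d'%g[y,x] if rb[y,x]<25 else '  . ' for x in range(224,284,3)))
E
```

```text
[0.6852 0.0114] [0.6712 0.0161] L 0.0148 angle cosines 0.081 am,ap 0.379 0.458 d -0.08 r 0.1307 0.1197
peg [ 0.67212364 -0.06324742  0.084     ]
196   .   .   .   .   .   .   .   .   .   85  98  .   .   .   .   .   .   .   .   . 
200   .   .   .   .   .   .   .   63  74  89 101 100  .   .   .   .   .   .   .   . 
204   .   .   .   .   .   .   .   88 110 117 108 103  .   .   .   .   .   .   .   . 
208   .   .   .   .   .   72 125 160 174 176 165 139  .   .   .   .   .   .   .   . 
212   .   .   .   .   .  111 159 187 197 200 194 183 129  .   .   .   .   .   .   . 
216   .   .   .   .   .  121 160 189 216 228 209 186 134  .   .   .   .   .   .   . 
220   .   .   30  .   .   98 156 185 198 199 190 172  93  .   .   .   .   .   .   . 
224   .   .   .   .   .   .   98 138 158 162 147  90  .   .   .   .   .   .   .   . 
228   .   .   .   .   .   .   .   .   .   .   .   .   .   .   .   .   .   .   .   . 
232   .   .   .   .   .   .   .   .   .   .   .   .   .   .   .   .   .   .   .   . 
236   .   .   .   .   .   .   .   .   .   .   .   .   .   .   .   .   .   .   .   . 
240   .   .   .   .   .   .   .   .   .   .   .   .   .   .   .   .   .   .   .   . 
244   .   .   .   .   .   .   .   .   .   .   .   .   .   .   .   .   .   .   .   .
```

```bash
python3 - <<'E'
from h import *
m=cams.camera_model('wrist');p=atz(m,249.5,216,.084)[:2];print('peg',p,sensors.sense()['tcp_pos'])
for c in ([.5638,-.0369],[.5605,-.0383]):
    d=p-np.array(c);a=np.arctan2(d[1],d[0]);print(np.hypot(*d),a,a+np.pi/4,'goal',c+.1*np.array([np.cos(a-.08),np.sin(a-.08)]))
E
```

```text
peg [ 0.65415317 -0.07104189] [ 0.67266321 -0.06989211  0.1658016 ]
0.09658863612952427 -0.36128581354779504 0.42411234984965324 goal [ 0.65422032 -0.07961025]
0.09921163372181581 -0.3363255084664866 0.44907265493096166 goal [ 0.65195811 -0.07874026]
```

Emit:
{"name": "move_arm", "arguments": {
  "targets": [
    {"dx":-0.1,"dy":-0.05,"dz":0,"rx":0,"ry":0,"rz":0.3},
    {"dx":-0.1,"dy":-0.05,"dz":0,"rx":0,"ry":0,"rz":0.3},
    {"dx":-0.1,"dy":-0.05,"dz":0,"rx":0,"ry":0,"rz":0.3},
    {"dx":-0.1,"dy":-0.05,"dz":0,"rx":0,"ry":0,"rz":0.3},
    {"dx":-0.1,"dy":-0.05,"dz":0,"rx":0,"ry":0,"rz":0.3},
    {"dx":-0.1,"dy":-0.05,"dz":0,"rx":0,"ry":0,"rz":0.3},
    {"dx":-0.1,"dy":-0.05,"dz":0,"rx":0,"ry":0,"rz":0.3},
    {"dx":-0.08,"dy":-0.05,"dz":-0.5,"rx":0,"ry":0,"rz":0.1},
    {"dx":0,"dy":0,"dz":-0.5,"rx":0,"ry":0,"rz":0},
    {"dx":0,"dy":0,"dz":0,"rx":0,"ry":0,"rz":0}
  ],
  "claw": 60
}}

```text
t: 15.9
tcp_pos: [0.6525, -0.0797, 0.1398]
tool_rot: [0.208, 0.978, 0.0, -0.002]
force: [0.8, -0.2, 0.3]
finger_gap: 0.599
gripper_force: 0.0
```

Emit:
{"name": "move_arm", "arguments": {
  "targets": [
    {"dx":0,"dy":0,"dz":-0.6,"rx":0,"ry":0,"rz":0},
    {"dx":0,"dy":0,"dz":-0.6,"rx":0,"ry":0,"rz":0},
    {"dx":0,"dy":0,"dz":-0.6,"rx":0,"ry":0,"rz":0},
    {"dx":0,"dy":0,"dz":-0.6,"rx":0,"ry":0,"rz":0},
    {"dx":0,"dy":0,"dz":-0.6,"rx":0,"ry":0,"rz":0},
    {"dx":0,"dy":0,"dz":0,"rx":0,"ry":0,"rz":0},
    {"dx":0,"dy":0,"dz":0,"rx":0,"ry":0,"rz":0},
    {"dx":0,"dy":0,"dz":0,"rx":0,"ry":0,"rz":0},
    {"dx":0,"dy":0,"dz":0,"rx":0,"ry":0,"rz":0},
    {"dx":0,"dy":0,"dz":0,"rx":0,"ry":0,"rz":0}
  ]
}}

```text
t: 17.15
tcp_pos: [0.6537, -0.08, 0.0668]
tool_rot: [0.208, 0.978, -0.0, 0.0]
force: [0.0, 0.5, 0.3]
finger_gap: 0.6
gripper_force: 0.0
```

Emit:
{"name": "move_arm", "arguments": {
  "targets": [
    {"dx":0,"dy":0,"dz":0,"rx":0,"ry":0,"rz":0},
    {"dx":0,"dy":0,"dz":0,"rx":0,"ry":0,"rz":0},
    {"dx":0,"dy":0,"dz":0,"rx":0,"ry":0,"rz":0},
    {"dx":0,"dy":0,"dz":0,"rx":0,"ry":0,"rz":0},
    {"dx":0,"dy":0,"dz":0,"rx":0,"ry":0,"rz":0},
    {"dx":0,"dy":0,"dz":0,"rx":0,"ry":0,"rz":0},
    {"dx":0,"dy":0,"dz":0,"rx":0,"ry":0,"rz":0},
    {"dx":0,"dy":0,"dz":0,"rx":0,"ry":0,"rz":0},
    {"dx":0,"dy":0,"dz":0,"rx":0,"ry":0,"rz":0},
    {"dx":0,"dy":0,"dz":0,"rx":0,"ry":0,"rz":0}
  ],
  "claw": 14,
  "newtons": 20
}}

```text
t: 18.4
tcp_pos: [0.6541, -0.0802, 0.0668]
tool_rot: [0.208, 0.978, -0.0, 0.001]
force: [1.6, 1.1, 5.4]
finger_gap: 0.165
gripper_force: 19.6
```

Emit:
{"name": "move_arm", "arguments": {
  "targets": [
    {"dx":0,"dy":0,"dz":0,"rx":0,"ry":0,"rz":0},
    {"dx":0,"dy":0,"dz":0,"rx":0,"ry":0,"rz":0},
    {"dx":0,"dy":0,"dz":0,"rx":0,"ry":0,"rz":0},
    {"dx":0,"dy":0,"dz":0,"rx":0,"ry":0,"rz":0},
    {"dx":0,"dy":0,"dz":0,"rx":0,"ry":0,"rz":0},
    {"dx":0,"dy":0,"dz":0.8,"rx":0,"ry":0,"rz":0},
    {"dx":0,"dy":0,"dz":0.8,"rx":0,"ry":0,"rz":0},
    {"dx":0,"dy":0,"dz":0.8,"rx":0,"ry":0,"rz":0},
    {"dx":0,"dy":0,"dz":0.8,"rx":0,"ry":0,"rz":0},
    {"dx":0,"dy":0,"dz":0.8,"rx":0,"ry":0,"rz":0}
  ],
  "claw": 60
}}

```text
t: 19.65
tcp_pos: [0.654, -0.0801, 0.1692]
tool_rot: [0.208, 0.978, -0.0, 0.001]
force: [0.0, 0.0, -0.4]
finger_gap: 0.601
gripper_force: 0.0
```

Emit:
{"name": "move_arm", "arguments": {
  "targets": [
    {"dx":0.1,"dy":0.05,"dz":0,"rx":0,"ry":0,"rz":-0.3},
    {"dx":0.1,"dy":0.05,"dz":0,"rx":0,"ry":0,"rz":-0.3},
    {"dx":0.1,"dy":0.05,"dz":0,"rx":0,"ry":0,"rz":-0.3},
    {"dx":0.1,"dy":0.05,"dz":0,"rx":0,"ry":0,"rz":-0.3},
    {"dx":0.1,"dy":0.05,"dz":0,"rx":0,"ry":0,"rz":-0.3},
    {"dx":0.1,"dy":0.05,"dz":0,"rx":0,"ry":0,"rz":-0.3},
    {"dx":0.1,"dy":0.05,"dz":0,"rx":0,"ry":0,"rz":-0.3},
    {"dx":0.08,"dy":0.05,"dz":0,"rx":0,"ry":0,"rz":-0.1},
    {"dx":0,"dy":0,"dz":0,"rx":0,"ry":0,"rz":0},
    {"dx":0,"dy":0,"dz":0,"rx":0,"ry":0,"rz":0}
  ]
}}

```text
t: 20.9
tcp_pos: [0.6732, -0.07, 0.1674]
tool_rot: [0.707, 0.707, 0.0, 0.001]
force: [-0.4, 0.2, 0.5]
finger_gap: 0.602
gripper_force: 0.0
```

```bash
python3 - <<'E'
from h import *
m,w=snap('wrist','kw.png');snap('side','k.png');print(sensors.sense()['tcp_pos'])
b=w.astype(int);rb=b[:,:,0]-b[:,:,2];g=cv2.cvtColor(w,cv2.COLOR_RGB2GRAY)
u,v=map(int,proj(m,[.681,.012,.044]))
print('    '+''.join('%4d'%x for x in range(u-28,u+34,2)))
for y in range(v-24,v+30,2): print(y,''.join('%4d'%g[y,x] if rb[y,x]<14 and g[y,x]<215 else '  . ' if g[y,x]>100 else '  , ' for x in range(u-28,u+34,2)))
E
```

```text
[ 0.67299786 -0.0700431   0.16687668]
     259 261 263 265 267 269 271 273 275 277 279 281 283 285 287 289 291 293 295 297 299 301 303 305 307 309 311 313 315 317 319
66   .   .   .   .   .   .   .   .   .   .   .   .   .   .   .   .   .   .   .   .   .   .   .   .   .   .   .   .   .   .   . 
68   .   .   .   .   .   .   .   .   .   .   .   .   .   .   .   .   .   .   .   .   .   .   .   .   .   .   .   .   .   .   . 
70   .   .   .   .   .   .   .   .   .   .   .   .   .   .   .   .   .   .   .   .   .   .   .   .   .   .   .   .   .   .   . 
72   .   .   .   .   .   .   .   .   .   .   .   .   .   .   .   .   .   .   .   .   .   .   .   .   .   .   .   .   .   .   . 
74   .   .   .   .   .   .   .   .   .   .   .   .   .   .   .   .   .   .   .   .   .   .   .   .   .   .   .   .   .   .   . 
76   .   .   .   .   .   .   .   .   .   .   .   .   .   .   .   .   .   .   .   .   .   .   .  111  .   .   .   .   .   .   . 
78   ,   .   .   .   .   .   .   .   .   .   .   .   .   .   .   .   .   .   .   .  112 102  99  97  .   .   .   .   .   .   . 
80   ,   .   .   .   .   .   .   .   
[... 1831 characters left out ...]
  .   .   .   .   .   .   .   .   .   .   .   .   .   . 
110   .   ,   ,   ,   ,   ,   ,   .   .   .   .   .   .   .   .   .   .   .   .   .   .   .   .   .   .   .   .   .   .   .   . 
112   .   ,   ,   ,   ,   ,   ,   .   .   .   .   .   .   .   .   .   .   .   .   .   .   .   .   .   .   .   .   .   .   .   . 
114   .   ,   ,   ,   ,   ,   ,   ,   .   .   .   .   .   .   .   .   .   .   .   .   .   .   .   .   .   .   .   .   .   .   . 
116   .   ,   ,   ,   ,   ,   ,   ,   .   .   .   .   .   .   .   .   .   .   .   .   .   .   .   .   .   .   .   .   .   .   . 
118   ,   .   ,   ,   ,   ,   ,   ,   .   .   .   .   .   .   .   .   .   .   .   .   .   .   .   .   .   .   .   .   .   .   .
```

```bash
python3 - <<'E'
from rel import *
rel((294,90.5),(279,98)); m=cams.camera_model('wrist')
w=cv2.imread('pics/kw.png');h=cv2.cvtColor(w,cv2.COLOR_BGR2HSV)
def blob(n,k):
    M=k.astype(np.uint8);nn,_,st,ce=cv2.connectedComponentsWithStats(M);i=1+st[1:,4].argmax();print(n,ce[i].round(),st[i])
blob('blue',(h[:,:,0]>100)&(h[:,:,0]<130)&(h[:,:,1]>140)&(h[:,:,2]>80))
s=cv2.imread('pics/k.png')[150:262,210:360];hs=cv2.cvtColor(s,cv2.COLOR_BGR2HSV)
blob('yellow side',(hs[:,:,0]>24)&(hs[:,:,0]<34)&(hs[:,:,1]>180)&(hs[:,:,2]>60))
E
```

```text
[0.6855 0.0116] [0.6747 0.0065] L 0.0119 angle cosines 0.044 am,ap 0.379 0.373 d 0.006 r 0.131 0.1191
blue [227. 132.] [ 207  110   41   46 1065]
yellow side [65. 37.] [59 36 13  3 17]
```

```bash
python3 -c "
from station import order
print(order.sign_off())"
```

```text
the job is handed in; nothing more can be done
None
```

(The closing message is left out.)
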